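Board the clip tray and hold the ball dish crosswise over it

TASK

Lay the loose separator board squarely on top of the open clip tray, its rib upwards and its long side along the tray's, and let go of it. Then lift the footed dish by its overhead handle and, keeping it level and its loose ball in the middle, give it a quarter turn so that the handle runs straight across the tray's length; finish still holding it, level and still, centred over the board with its feet about 6 cm above the board's flat top. Leave the other things on the shelf where they are.

Things in the scene. Friction and masses are not known exactly. Their poses are not given: they have to be found in the camera images.
- tray_top (a point): lower layer, a fixed grey open tray with six compartments of wire clips, 180 long (its x axis) x 120 wide (y) x 45 high; this point is the centre of its open top, level with the rims, 45 above the shelf; z up
- board_mid (a point): separator board, loose, about 0.12 kg: a flat plywood sheet 180 (x) x 120 (y) x 5 thick, lying flat, with an upright wooden grip rib in the middle of its top, 50 long (x) x 12 thick (y) x 34 high, so the rib's top is 39 above the board's underside; this point is on the centre line, inside the rib, 20 above the board's underside; z up
- dish_handle (a point): handle of the footed dish: a level square bar 14 x 14, 172 long along the dish's x axis, over the dish's middle, on two posts at x = +-79; this point is the bar's centre, 125 above the underside of the feet; z up. The dish (white, round, 160 across, about 0.32 kg) stands on two rails, its feet, 110 long (x), 10 wide, at y = +-45. At the start the bar is roughly parallel to the tray's length
- dish_seat (a point): point in the hollow of the same dish where the centred ball's centre lies, 60 above the underside of the feet, 65 straight below the bar's centre; the hollow has a flat middle about 28 across and slopes up at 18, then 25 degrees to the rim, which is 67 above the underside of the feet
- ball_center (a point): centre of the steel ball, 30 diameter, 0.1 kg, lying loose in the middle of the dish; its top is 75 above the underside of the feet. It may roll if the dish is tilted or jerked
- jar_a_mid (a point): empty open glass jar, 58 diameter x 72 high, bystander; its middle, 36 above the shelf
- jar_b_mid (a point): the other jar, alike; its middle, 36 above the shelf
- stapler_mid (a point): silver stapler, 140 x 36 x 38 high, bystander; its middle
- tape_gun_mid (a point): green tape gun, 160 x 56 x 96 high, bystander; point in its middle 50 above the shelf
Mind the look-alikes: they are no part of the job. Of the things that look like the part that bears board_mid, the smaller one is meant.

How it is judged:
By the outcome, as a careful person would: the job done as asked, in the order asked, and still so for the second after the job is handed in, while the arm keeps its last pose, push and grip.
It also fails if it takes over 54 s, if anything falls off the work surface, if the arm or the gripper's body presses on something with over 40 N, if the wrist force passes 120 N, or if a joint passes its speed limit or range.

ROBOT

A 6-joint arm with a two-finger parallel gripper is mounted at the origin on the work surface. World frame = base frame: x ahead of the robot, y to its left, z up, the work surface at z = 0. Lengths are in m, angles in rad, forces in N, time in s.
With the tool pointing down it reaches from about 0.275 to 1 m from the base axis. Payload 8.4 kg.
Tool frame: the origin (TCP) lies on the centre line of the jaws, within the pads' length; the fingertips stand 17 mm ahead of it and the grasp point (between the pads) lies 2 mm behind it (bot.tcp_to_tips is the y of the fingertips in the tool frame, in m); y points along the fingers, z is the direction in which the jaws open and shut, and the axes are right-handed (so a half turn about y gives the same grasp; the last joint's range is limited). The gripper opens to 85 mm and grips with 20 to 120 N. Pads are 22 mm wide; open, the fingers measure 114 mm over their backs; the gripper's body (76 mm by 85 mm) begins 54 mm behind the grasp point. The pads swing forward as they close: fully open they stand 13 mm farther back than shut.
Start: joints at [-1.133, 0.353, 1.633, -0, 1.155, -0.002], TCP at [0.266, -0.566, 0.248] pointing down, gripper open.
Joint ranges: [-2.63, 2.63], [-0.92, 2.1], [0.06, 2.66], [-1.3, 4.44], [0, 2.69], [-3.02, 3.02]. Speed limits (rad/s): [2.22, 2.22, 2.79, 3.14, 3.14, 3.14].

INTERFACE

Orientations are given as a unit quaternion [x, y, z, w].
In Python, from workcell import bot, hand, kinematics, get_obs, vision, hand_in gives the robot as it stands. The module is installed in compiled form; this text tells all that it offers. Calls block until the motion is done:
- bot.reach(position, orientation): joint-space move of the TCP to a pose.
- bot.servo_line(position, ori=None, velocity=0.15): straight line of the TCP; ori=None keeps the orientation; velocity is the mean speed in m/s.
- bot.goto_joints(angles): joint-space move.
- hand.move_gripper(opening, strength=None): finger opening in m; strength is the grip in N (None keeps the last); returns when the fingers have stopped.
- bot.dwell(seconds).
- kinematics.solve_ik(position, orientation): joint angles nearest the present ones, or None.
- get_obs(): the state.
- vision.read_camera(name): name is "side" or "top" or "wrist"; returns a dict with "frame" (400x640x3 uint8, red, green, blue), "intrinsics" (3x3 intrinsics, pixels), "dist" ([k1, k2, p1, p2, k3] as OpenCV has them; the pictures are not rectified), "view" (4x4, takes a point from world to camera coordinates). Camera axes: x right, y down, z forward; pixel columns grow to the right and rows downward; lengths in m; the calibration is good to about 2 mm. A picture is of the moment at which its call begins. There is no depth.
A pose or a line that the arm cannot do raises bot.IKError and nothing moves.
- hand_in(): hands the job in, once; it reports no verdict.
The state is a dict: "time_s": time; "joint_pos": joint angles; "joint_vel": joint speeds; "joint_efforts": joint torques, N m; "position": TCP position; "orientation": TCP orientation; "wrist_force": force on the tool from outside, world axes, zero at the start; "ft_torque": the same for the moment, N m; "gripper_width": finger opening in m.
Only numpy, scipy, OpenCV 4.12 (cv2) and the standard library are available. Lean on these libraries where they do the work, as an engineer would, in place of code of your own. Each camera call takes 0.05 s, during which the arm holds its last target.

## Working session

There is one attempt and no reset: what is moved stays moved. The work goes in short steps, each a Python script; the robot and the scene stay as the last script left them, time stands still between calls to the robot, and variables do not carry over. Pictures are saved under pics/ and viewed, and the job is handed in when it is done.

```bash
mkdir -p pics; ls; python3 - <<'E'
from workcell import *
import cv2,numpy as np
for n in ["side","top","wrist"]:
    r=vision.read_camera(n); cv2.imwrite(f"pics/{n}0.png",r["frame"][:,:,::-1]); 
    v=r["view"]; print(n,r["intrinsics"].tolist(),np.round(r["dist"],4), "cam pos",np.round(-v[:3,:3].T@v[:3,3],3))
o=get_obs(); print({k:np.round(v,3) for k,v in o.items()}, bot.tcp_to_tips)
E
```

```text
pics
side [[369.7772122411568, 0.0, 320.1294477164813], [0.0, 369.7772122411568, 203.68217275853675], [0.0, 0.0, 1.0]] [-0.0049  0.      0.      0.      0.    ] cam pos [0.459 0.905 0.847]
top [[469.06675835821164, 0.0, 314.50531325395997], [0.0, 469.06675835821164, 197.8044996316012], [0.0, 0.0, 1.0]] [-0.0827  0.      0.      0.      0.    ] cam pos [0.259 0.071 1.642]
wrist [[345.118058133189, 0.0, 319.59226414830584], [0.0, 345.118058133189, 201.1440852979046], [0.0, 0.0, 1.0]] [-0.0774  0.      0.      0.      0.    ] cam pos [ 0.342 -0.529  0.374]
{'time_s': np.float64(0.15), 'joint_pos': array([-1.133,  0.353,  1.634, -0.   ,  1.155, -0.002]), 'joint_vel': array([-0.001, -0.001, -0.002,  0.002, -0.   , -0.   ]), 'joint_efforts': array([ 0.0000e+00, -6.0564e+01, -3.4234e+01,  0.0000e+00,  6.0000e-03,
       -0.0000e+00]), 'position': array([ 0.266, -0.565,  0.248]), 'orientation': array([-0.154,  0.69 , -0.69 ,  0.154]), 'wrist_force': array([ 0.183,  0.534, -0.568]), 'ft_torque': array([-0.029,  0.082, -0.051]), 'gripper_width': np.float64(0.085)} 0.017
```

View pics/top0.png

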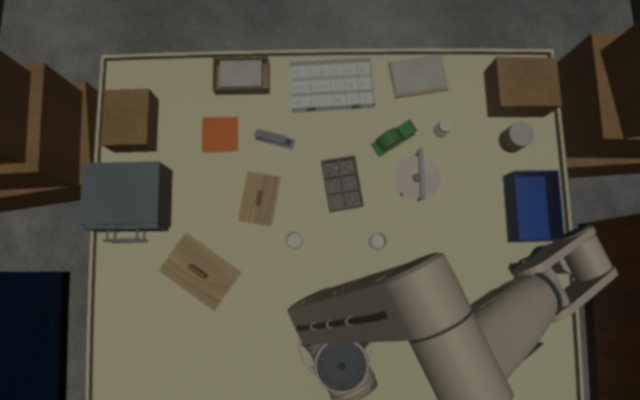

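View pics/side0.png

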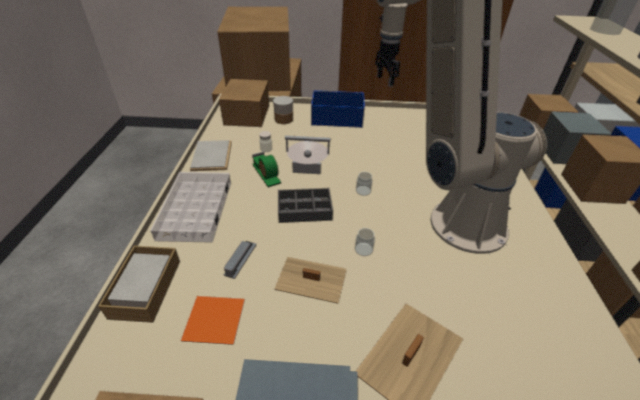

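View pics/wrist0.png

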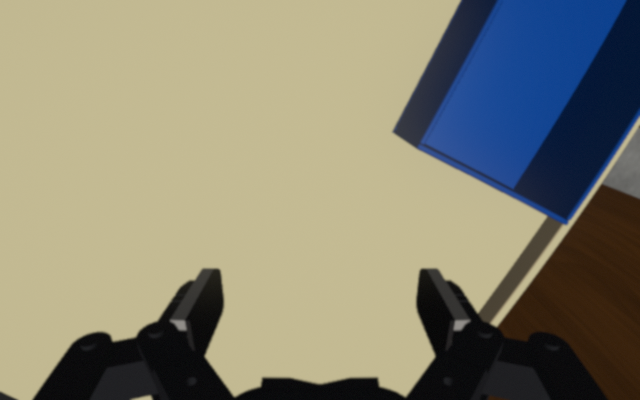

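The top view shows the small board at (260,198) with the bigger look-alike at (200,271), the tray at (341,183), the dish at (417,177) with its bar vertical in the image, and jars at (294,241) and (377,241). The arm and the large white look-alike tray are clear of these. I'll enlarge the work area.

```bash
cat > h.py <<'E'
from workcell import *
import cv2,numpy as np
def px2w(r,uv,z):
    uv=np.array(uv,float).reshape(-1,1,2)
    n=cv2.undistortPoints(uv,r["intrinsics"],r["dist"]).reshape(-1,2)
    V=r["view"];R=V[:3,:3];c=-R.T@V[:3,3]
    d=np.c_[n,np.ones(len(n))]@R
    return c+d*((np.asarray(z)-c[2])/d[:,2])[:,None]
def w2px(r,P):
    V=r["view"];rv=cv2.Rodrigues(V[:3,:3].copy())[0]
    return cv2.projectPoints(np.array(P,float).reshape(-1,1,3),rv,V[:3,3],r["intrinsics"],r["dist"])[0].reshape(-1,2)
def zoom(r,name,x0,y0,x1,y1,s):
    f=r["frame"][y0:y1,x0:x1,::-1]
    f=cv2.resize(f,None,fx=s,fy=s,interpolation=cv2.INTER_CUBIC); f=cv2.convertScaleAbs(f,alpha=1.3,beta=10)
    cv2.imwrite(name,f)
E
python3 - <<'E'
from h import *
r=vision.read_camera("top"); zoom(r,"pics/topz.png",230,130,450,260,3.6)
r=vision.read_camera("side"); zoom(r,"pics/sidez.png",230,110,390,310,3)
E
```

```text
(no output)
```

View pics/topz.png

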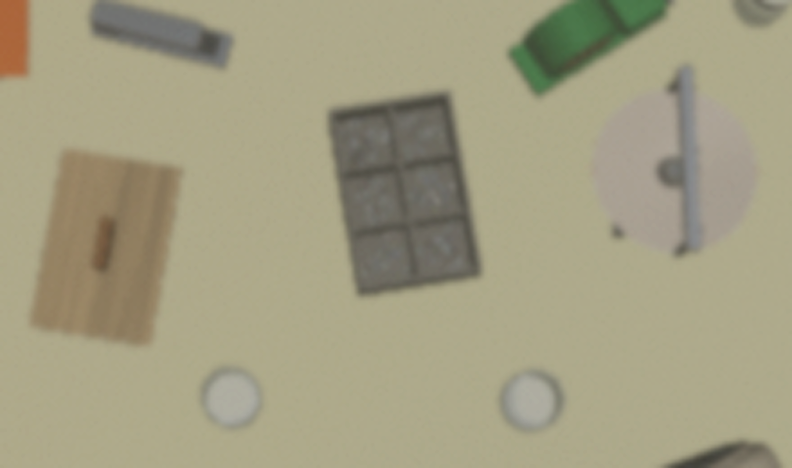

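View pics/sidez.png

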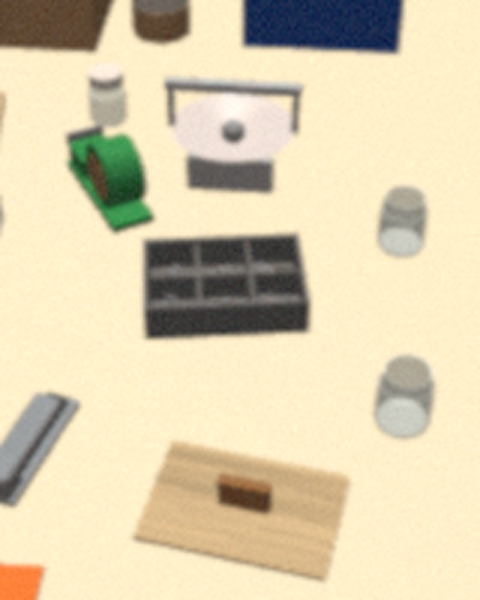

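```bash
python3 - <<'E'
from h import *
r=vision.read_camera("top")
Z=lambda L:(np.array(L,float)+.5)/3.6-.5+[230,130]
def rect(L,z):
    P=px2w(r,Z(L),z)[:,:2]; s=[np.linalg.norm(P[i]-P[(i+1)%4]) for i in range(4)]
    d=(P[0]-P[3])+(P[1]-P[2]); return P.mean(0).round(4),np.round(s,3),np.degrees(np.arctan2(d[1],d[0])).round(2)
print("board",rect([(63,150),(182,168),(152,345),(30,325)],.005))
print("rib top",px2w(r,Z([(109,217),(99,270)]),.036).mean(0))
print("tray",rect([(330,109),(449,93),(480,274),(360,294)],.045))
P=px2w(r,Z([(685,67),(694,250)]),.132);d=P[0]-P[1];print("bar",P.mean(0).round(4),np.linalg.norm(d),np.degrees(np.arctan2(d[1],d[0])))
print("dish disc",px2w(r,Z([(674,168)]),.067),"ball",px2w(r,Z([(670,172)]),.062))
print("jars",px2w(r,Z([(231,397),(531,400)]),.072))
s=vision.read_camera("side")
Q=lambda L:(np.array(L,float)+.5)/3-.5+[230,110]
P=px2w(s,Q([(167,82),(301,90)]),.132);d=P[0]-P[1];print("bar side",P.mean(0).round(4),np.linalg.norm(d),np.degrees(np.arctan2(d[1],d[0])))
P=px2w(s,Q([(176,443),(349,478),(325,578),(135,537)]),.005)[:,:2];d=P[0]+P[3]-P[1]-P[2];print("board side",P.mean(0),np.degrees(np.arctan2(d[1],d[0])))
P=px2w(s,Q([(145,242),(298,236),(308,300),(146,307)]),.045)[:,:2];d=P[0]+P[3]-P[1]-P[2];print("tray side",P.mean(0),np.degrees(np.arctan2(d[1],d[0])))
print("ball side",px2w(s,Q([(232,131)]),.060))
E
```

```text
board (array([0.5014, 0.2555]), array([0.119, 0.177, 0.121, 0.176]), np.float64(-10.09))
rib top [0.49964947 0.25463388 0.036     ]
tray (array([ 0.5438, -0.0354]), array([0.117, 0.179, 0.116, 0.182]), np.float64(7.86))
bar [ 0.5559 -0.2917  0.132 ] 0.17080334354079177 -0.193393112238662
dish disc [[ 0.55883377 -0.29179361  0.067     ]] ball [[ 0.55594828 -0.28888796  0.062     ]]
jars [[ 0.34820928  0.13259085  0.072     ]
 [ 0.34054617 -0.14617311  0.072     ]]
bar side [ 0.5555 -0.2835  0.132 ] 0.16612834499814166 -1.3401261940835107
board side [0.50060702 0.25836164] -10.378708944776251
tray side [ 0.54575875 -0.03493379] 8.24550431442708
ball side [[ 0.5586551  -0.29280162  0.06      ]]
```

Top and side measurements agree to about 3 mm and 1°, except the bar's y, which differs by 8 mm. The board and tray sizes also match those given. I'll check IK branches for both half-turn choices before moving.

```bash
cat >> h.py <<'E'
from scipy.spatial.transform import Rotation as Ro
def q(yaw_deg):  # yaw_deg = direction of object's long axis; jaws close perpendicular
    t=np.radians(yaw_deg); z=np.array([-np.sin(t),np.cos(t),0]); y=np.array([0,0,-1.]); x=np.cross(y,z)
    return Ro.from_matrix(np.c_[x,y,z]).as_quat()
E
python3 - <<'E'
from h import *
o=get_obs(); M=Ro.from_quat(o["orientation"]).as_matrix(); print(M.round(2))
for n,p,ys in [("board",(.5,.255,.026),(-10,170)),("tray",(.544,-.035,.071),(8,188)),("dish",(.556,-.289,.127),(0,180)),("fin",(.544,-.035,.237),(98,-82)),("fin-dish",(.556,-.289,.18),(98,-82))]:
    for y in ys:
        j=kinematics.solve_ik(list(p),list(q(y))); print(n,y,None if j is None else np.round(j,2))
E
```

```text
[[-0.9  -0.    0.43]
 [-0.43  0.   -0.9 ]
 [ 0.   -1.   -0.  ]]
board -10 [ 0.47  0.56  1.92 -0.    0.67 -0.93]
board 170 [ 0.47  0.56  1.92 -0.    0.67  2.21]
tray 8 [-0.07  0.47  1.94 -0.    0.74 -1.78]
tray 188 [-0.07  0.47  1.94 -0.    0.74  1.36]
dish 0 [-0.48  0.49  1.73 -0.    0.93 -2.05]
dish 180 [-0.48  0.49  1.73 -0.    0.93  1.09]
fin 98 [-0.07  0.24  1.82 -0.    1.08  2.93]
fin -82 [-0.07  0.24  1.82 -0.    1.08 -0.21]
fin-dish 98 [-0.48  0.42  1.69 -0.    1.03  2.52]
fin-dish -82 [-0.48  0.42  1.69 -0.    1.03 -0.62]
```

```bash
python3 - <<'E'
from h import *
for n,p,y in [("dish",(.57,-.289,.30),0),("tray",(.60,-.035,.30),8),("board",(.56,.245,.30),-10)]:
    bot.reach(list(p),list(q(y))); r=vision.read_camera("wrist"); cv2.imwrite(f"pics/w_{n}.png",r["frame"][:,:,::-1])
    np.savez(f"w_{n}.npz",**r); print(n,get_obs()["time_s"],get_obs()["position"].round(3))
E
```

```text
dish 2.175 [ 0.57 -0.29  0.3 ]
tray 3.225 [ 0.6   -0.036  0.3  ]
board 4.3667 [0.561 0.244 0.3  ]
```

View pics/w_dish.png

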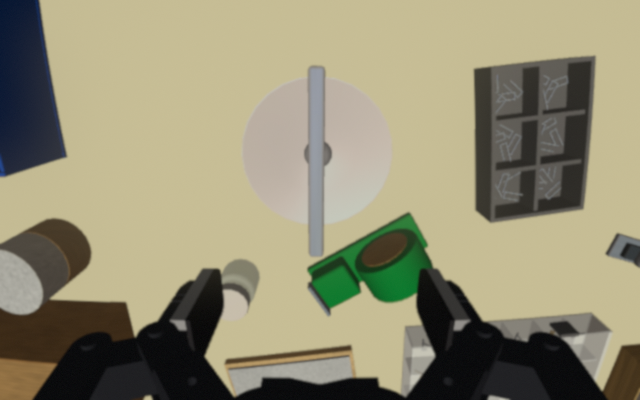

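View pics/w_tray.png

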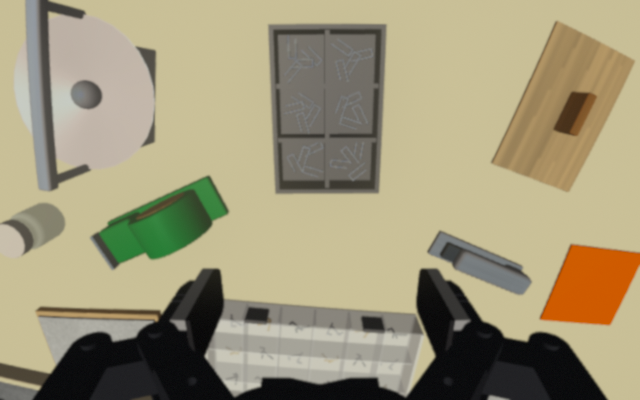

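View pics/w_board.png

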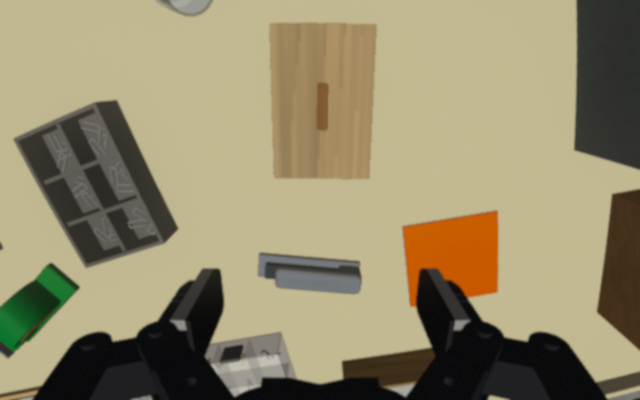

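Each wrist picture shows its object clear of the fingers. The bar runs from (317,67) to (316,256). The tray rim corners are (269,25), (386,25), (379,192) and (276,192). The board corners are (269,24), (376,25), (370,179) and (274,179), with the rib at (323,83)–(323,130). I'll convert these to positions.

```bash
python3 - <<'E'
from h import *
def rect(n,L,z):
    r=dict(np.load(f"w_{n}.npz")); P=px2w(r,L,z)[:,:2]; d=P[2]+P[3]-P[0]-P[1]
    print(n,P.mean(0).round(4),np.round([np.linalg.norm(P[i]-P[(i+1)%4]) for i in range(4)],3),np.degrees(np.arctan2(d[1],d[0])).round(2)); return r
rect("tray",[(269,25),(386,25),(379,192),(276,192)],.045)
r=rect("board",[(269,24),(376,25),(370,179),(274,179)],.005); print("rib",px2w(r,[(323,83),(323,130)],.037).mean(0))
r=dict(np.load("w_dish.npz"));
P=px2w(r,[(317,67),(316,256)],.132);d=P[1]-P[0];print("bar",P.mean(0),np.linalg.norm(d),np.degrees(np.arctan2(d[1],d[0])))
print("ball",px2w(r,[(317.5,153)],.062),"disc",px2w(r,[(317,150)],.067))
E
```

```text
tray [ 0.5464 -0.0339] [0.119 0.178 0.119 0.178] 8.4
board [0.5033 0.2581] [0.12  0.179 0.121 0.18 ] -10.03
rib [0.50262566 0.25882417 0.037     ]
bar [ 0.55752884 -0.29104744  0.132     ] 0.169340332068599 -0.46357326067231847
ball [[ 0.55652509 -0.29048878  0.062     ]] disc [[ 0.55237546 -0.29097846  0.067     ]]
```

```bash
python3 - <<'E'
from h import *
hand.move_gripper(.045)
B=[.5025,.2575]; qb=list(q(-10)); qt=list(q(8.25))
bot.reach(B+[.10],qb); bot.servo_line(B+[.0265],velocity=.08)
print(get_obs()["wrist_force"].round(1))
hand.move_gripper(0.0,60); o=get_obs(); print(o["gripper_width"],o["position"].round(4),o["wrist_force"].round(1),o["time_s"])
bot.servo_line(B+[.15],velocity=.12)
bot.servo_line([.546,-.0342,.15],qt,velocity=.15)
o=get_obs(); print(o["gripper_width"],o["position"].round(4),o["wrist_force"].round(1),o["time_s"])
for n in ["wrist","side","top"]:
    r=vision.read_camera(n); np.savez(f"c_{n}.npz",**r)
    if n=="wrist": cv2.imwrite("pics/c_wrist.png",r["frame"][:,:,::-1])
    if n=="side": zoom(r,"pics/c_side.png",210,110,410,310,3)
E
```

```text
[0.8 0.3 0.2]
0.011128027069318529 [0.5029 0.2577 0.0271] [-0.8 -0.1  5.6] 7.15
0.010896094590657785 [ 0.5459 -0.0337  0.15  ] [-0.9  0.1 -0.1] 10.45
```

View pics/c_wrist.png

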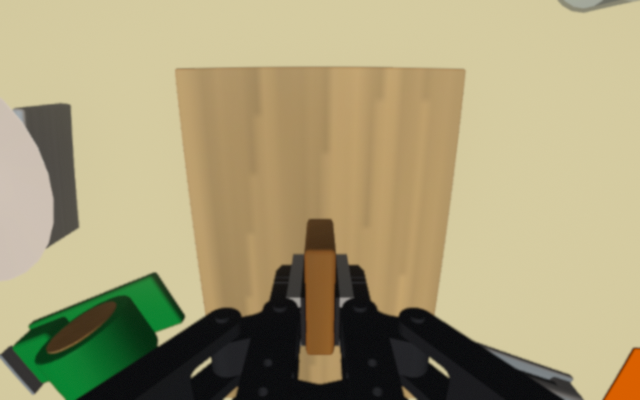

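View pics/c_side.png

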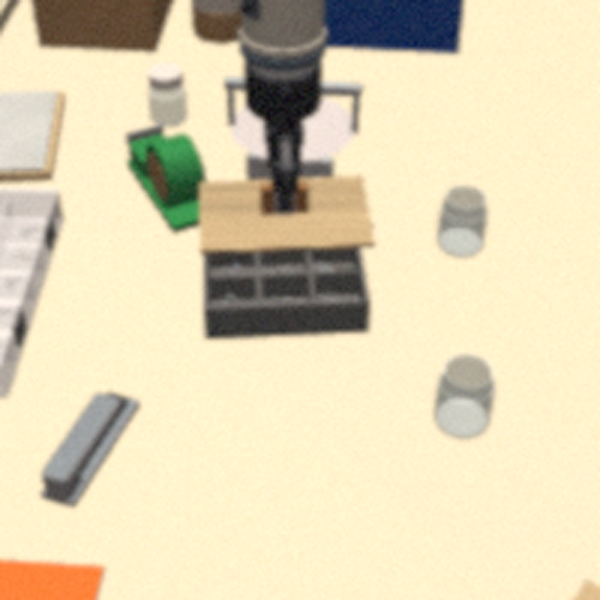

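The board hangs level in the jaws over the tray. In the wrist view its near edge runs from (177,69) to (464,69). I'll compute the in-hand offset along the rib.

```bash
python3 - <<'E'
from h import *
r=dict(np.load("c_wrist.npz")); t=np.radians(8.25);u=np.array([np.cos(t),np.sin(t)]);n=np.array([-u[1],u[0]])
P=px2w(r,[(177,69),(464,69)],.128)[:,:2]; print(P,np.linalg.norm(P[0]-P[1]))
d=P[1]-P[0]; print("yaw",np.degrees(np.arctan2(d[1],d[0]))-90)
c=P.mean(0)+.09*u; e=c-[.5459,-.0337]; print("centre",c,"along",e@u,"across",e@n)
s=dict(np.load("c_side.npz")); Q=lambda L:(np.array(L,float)+.5)/3-.5+[210,110]
P=px2w(s,Q([(201,182),(362,178),(373,244),(200,249)]),.128)[:,:2];d=P[0]+P[3]-P[1]-P[2]; e=P.mean(0)-[.5459,-.0337]; print("side",P.mean(0),e@u,e@n,np.degrees(np.arctan2(d[1],d[0])))
print([np.linalg.norm(P[i]-P[(i+1)%4]).round(3) for i in range(4)])
E
```

```text
[[ 0.46517931 -0.10374239]
 [ 0.4480223   0.01299003]] 0.11798652795654979
yaw 8.361311134138461
centre [ 0.54566943 -0.03246185] along -5.051940728776407e-05 across 0.0012584248575802691
side [ 0.54534909 -0.03286076] -0.00042478019885801565 0.0009096080326272788 7.292036282699365
[np.float64(0.178), np.float64(0.117), np.float64(0.177), np.float64(0.117)]
```

```bash
python3 - <<'E'
from h import *
p=[.546,-.0347]
bot.servo_line(p+[.078],velocity=.10)
f0=get_obs()["wrist_force"][2]
z=.075
while z>.0695:
    bot.servo_line(p+[z],velocity=.03); o=get_obs(); print(z,o["position"].round(4),o["wrist_force"].round(1))
    if o["wrist_force"][2]-f0>4: break
    z-=.001
hand.move_gripper(.035); 
print(get_obs()["time_s"],get_obs()["position"].round(4))
bot.servo_line(p+[.16],velocity=.12)
bot.servo_line([.60,-.033,.30],velocity=.3)
print(get_obs()["time_s"])
for n in ["wrist","side"]:
    r=vision.read_camera(n); np.savez(f"d_{n}.npz",**r)
    if n=="wrist": cv2.imwrite("pics/d_wrist.png",r["frame"][:,:,::-1])
    if n=="side": zoom(r,"pics/d_side.png",210,110,410,310,3)
E
```

```text
0.075 [ 0.5462 -0.0347  0.0753] [-0.2  0.  -1.5]
0.074 [ 0.546  -0.0347  0.0741] [ 0.1 -0.1 -1.1]
0.073 [ 0.5459 -0.0347  0.0729] [ 0.3 -1.5 -1.1]
0.072 [ 0.5461 -0.0347  0.0721] [-0.2  0.3  0.7]
0.071 [ 0.5462 -0.0347  0.0721] [-4.4 -0.1 14.5]
13.075 [ 0.5459 -0.0347  0.0708]
14.6167
```

View pics/d_wrist.png

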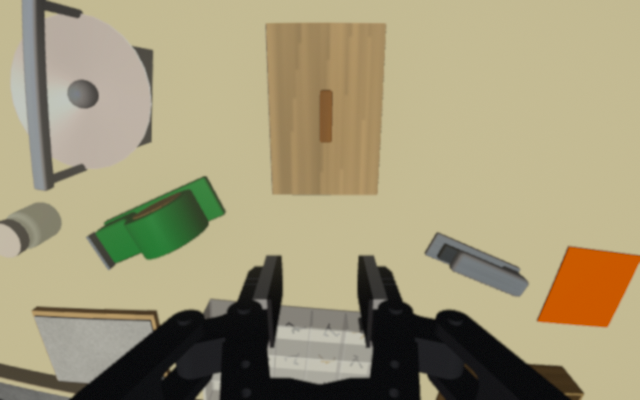

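View pics/d_side.png

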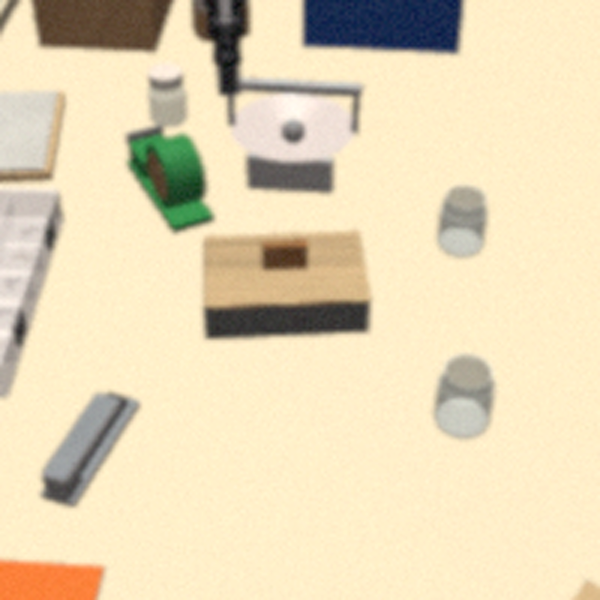

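The board lies flat and flush on the tray, with its corners at (266,24), (386,24), (378,194) and (272,194). I'll check the centre numerically.

```bash
python3 - <<'E'
from h import *
r=dict(np.load("d_wrist.npz")); P=px2w(r,[(266,24),(386,24),(378,194),(272,194)],.05)[:,:2]; d=P[2]+P[3]-P[0]-P[1]
print(P.mean(0).round(4),np.round([np.linalg.norm(P[i]-P[(i+1)%4]) for i in range(4)],3),np.degrees(np.arctan2(d[1],d[0])).round(2))
print("rib",px2w(r,[(326,90),(326,143)],.083).mean(0))
E
```

```text
[ 0.5459 -0.0331] [0.12  0.178 0.121 0.178] 8.26
rib [ 0.54599319 -0.03321172  0.083     ]
```

```bash
python3 - <<'E'
from h import *
p=[.5567,-.2910]; qd=list(q(-.4))
bot.servo_line([.56,-.2910,.24],qd,velocity=.2)
hand.move_gripper(.040)
bot.servo_line(p+[.17],qd,velocity=.12)
print(get_obs()["time_s"],get_obs()["position"].round(4))
for n in ["wrist","side"]:
    r=vision.read_camera(n); np.savez(f"e_{n}.npz",**r)
    if n=="wrist": cv2.imwrite("pics/e_wrist.png",r["frame"][:,:,::-1])
    if n=="side": zoom(r,"pics/e_side.png",230,70,430,220,4)
E
```

```text
17.1667 [ 0.5571 -0.2912  0.1705]
```

View pics/e_wrist.png

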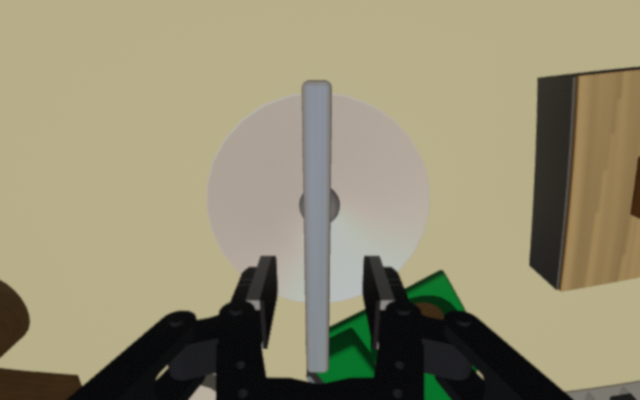

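View pics/e_side.png

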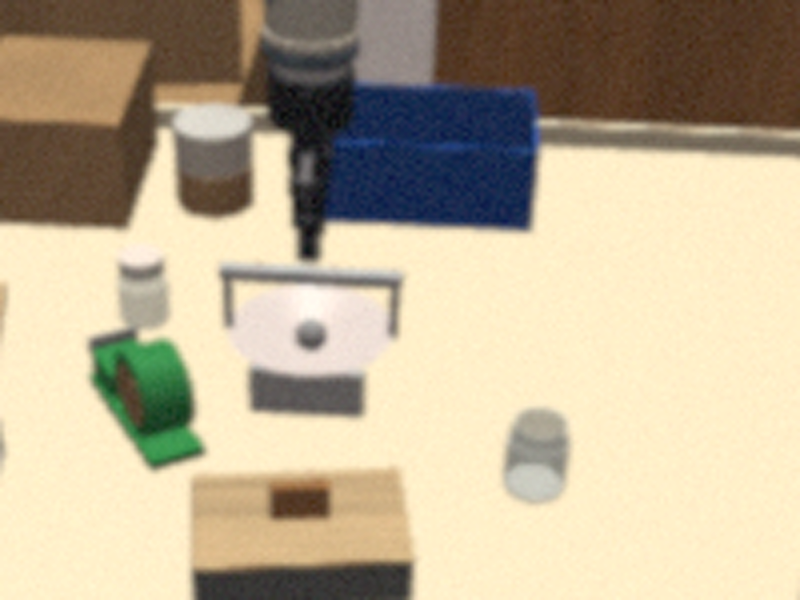

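The bar runs from (317,82) to (317,372), between the open fingers at about x=268 and 372. The ball is centred.

```bash
python3 - <<'E'
from h import *
r=dict(np.load("e_wrist.npz")); P=px2w(r,[(316.5,81),(317.5,373)],.132);d=P[1]-P[0];print(P.mean(0),np.linalg.norm(d),np.degrees(np.arctan2(d[1],d[0])))
s=dict(np.load("e_side.npz")); P=px2w(s,(np.array([(221,268.),(402,275)])+.5)/4-.5+[230,70],.132);d=P[0]-P[1];print(P.mean(0),np.linalg.norm(d),np.degrees(np.arctan2(d[1],d[0])))
print("ball",px2w(r,[(319,205)],.062), px2w(s,(np.array([(311,333.)])+.5)/4-.5+[230,70],.060))
E
```

```text
[ 0.55778872 -0.2914816   0.132     ] 0.17111448050561312 -0.28986383692232925
[ 0.55645855 -0.28936852  0.132     ] 0.1682785490584271 0.9500014836080807
ball [[ 0.55696663 -0.29053154  0.062     ]] [[ 0.55747815 -0.29611548  0.06      ]]
```

```bash
python3 - <<'E'
from h import *
p=[.5573,-.2912]; qd=list(q(-.3))
bot.servo_line(p+[.123],qd,velocity=.05)
o=get_obs();print(o["wrist_force"].round(1),o["position"].round(4))
hand.move_gripper(.022); hand.move_gripper(.017); hand.move_gripper(0.0,90)
o=get_obs();print(o["gripper_width"],o["wrist_force"].round(1),o["position"].round(4),o["time_s"])
bot.servo_line(p+[.138],velocity=.03)
o=get_obs();print(o["gripper_width"],o["wrist_force"].round(1),o["ft_torque"].round(2),o["position"].round(4),o["time_s"])
for n in ["wrist","side"]:
    r=vision.read_camera(n); np.savez(f"f_{n}.npz",**r)
    if n=="wrist": cv2.imwrite("pics/f_wrist.png",r["frame"][:,:,::-1])
    if n=="side": zoom(r,"pics/f_side.png",230,70,430,220,4)
E
```

```text
[-1.2 -0.3  0.3] [ 0.5575 -0.2913  0.1233]
0.0128538302844659 [ 0.8 -3.   1.9] [ 0.5576 -0.2917  0.1233] 19.1167
0.012246392120824692 [ 0.1 -0.9 -4.1] [ 0.05 -0.02  0.04] [ 0.5572 -0.2911  0.138 ] 19.7667
```

View pics/f_wrist.png

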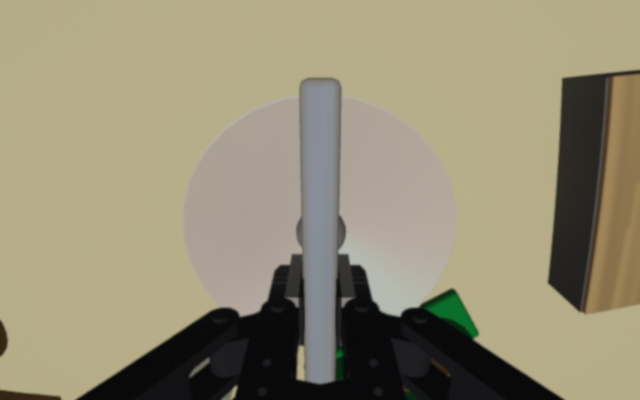

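View pics/f_side.png

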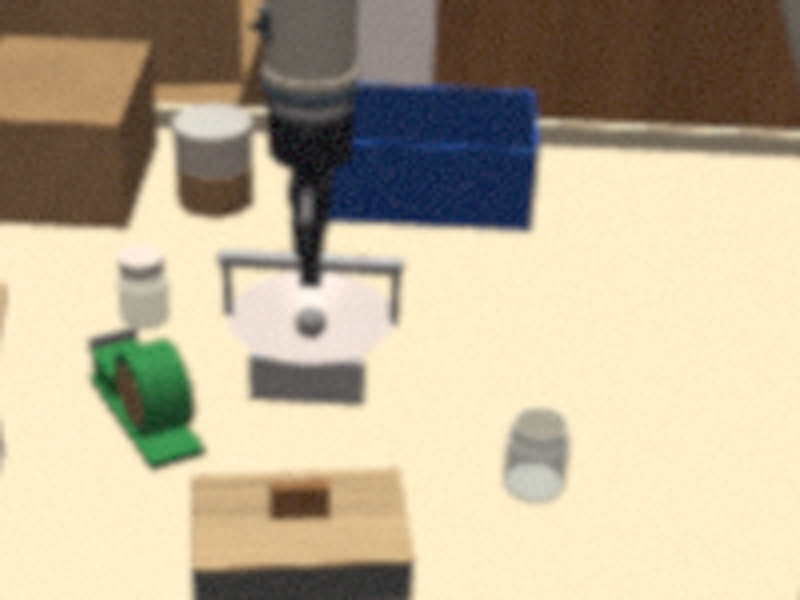

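It lifted level with the ball centred, and the 4.1 N load matches dish plus ball. Next is a slow raise, then a combined carry and quarter turn.

```bash
python3 - <<'E'
from h import *
bot.servo_line([.5573,-.2912,.262],velocity=.05)
print(get_obs()["time_s"])
r=vision.read_camera("side"); zoom(r,"pics/g_side0.png",230,70,430,220,4)
qf=list(q(-81.7))
bot.servo_line([.546,-.0338,.262],qf,velocity=.04)
o=get_obs();print(o["gripper_width"],o["wrist_force"].round(1),o["position"].round(4),o["time_s"])
for n in ["wrist","side"]:
    r=vision.read_camera(n); np.savez(f"g_{n}.npz",**r)
    if n=="wrist": cv2.imwrite("pics/g_wrist.png",r["frame"][:,:,::-1])
    if n=="side": zoom(r,"pics/g_side.png",230,70,430,220,4)
E
```

```text
22.5
0.012344197370833813 [ 0.7 -1.3 -4.8] [ 0.546  -0.0338  0.262 ] 29.1417
```

View pics/g_wrist.png

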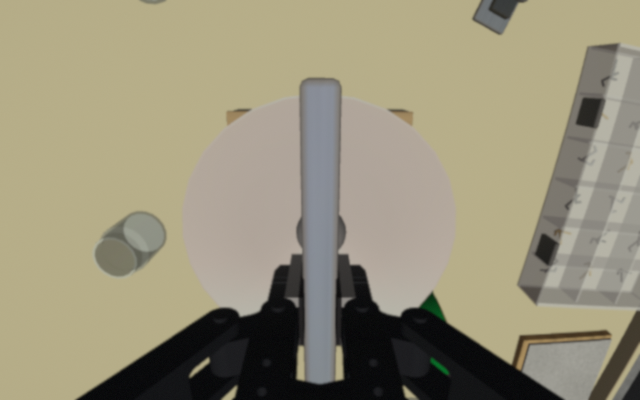

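View pics/g_side.png

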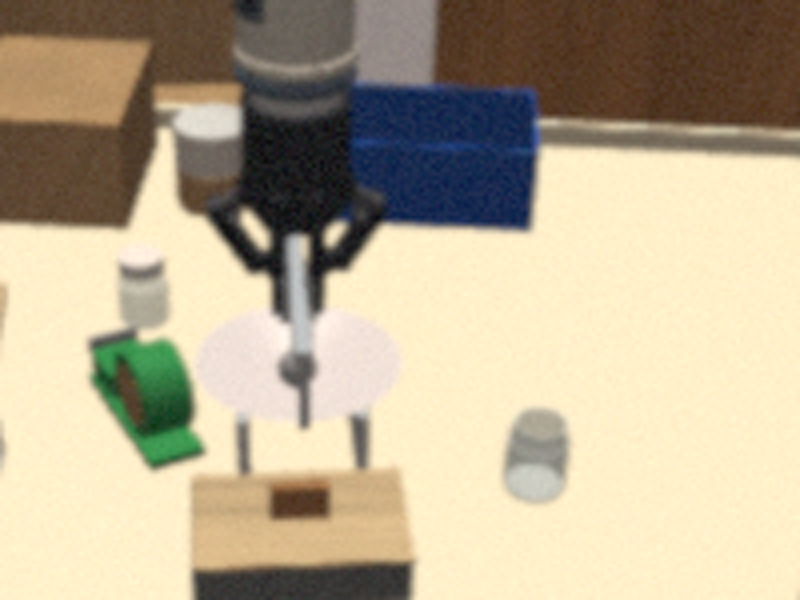

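The dish and ball sit exactly as before in the wrist view (ball at (321,231)), and the board is undisturbed. Lowering to final height.

```bash
python3 - <<'E'
from h import *
bot.servo_line([.546,-.0336,.2333],velocity=.025); bot.dwell(1.0)
o=get_obs();print(o["gripper_width"],o["wrist_force"].round(1),o["position"].round(4),o["joint_vel"].round(4),o["time_s"])
M=Ro.from_quat(o["orientation"]).as_matrix(); print(M.round(4))
for n in ["wrist","side","top"]:
    r=vision.read_camera(n); np.savez(f"i_{n}.npz",**r)
    if n=="wrist":
        cv2.imwrite("pics/i_wrist.png",r["frame"][:,:,::-1])
        print("bar near end", px2w(r,[(320,80)],.2423)[0].round(4))
    if n=="side": zoom(r,"pics/i_side.png",230,90,430,240,4)
E
```

```text
0.012558036915375215 [ 0.7  0.3 -3.9] [ 0.546  -0.0336  0.2333] [-0.0006 -0.0009  0.0003 -0.0007  0.0005 -0.0005] 31.5417
[[ 0.1443  0.      0.9895]
 [-0.9895 -0.      0.1443]
 [ 0.     -1.      0.    ]]
bar near end [0.5339 0.0513 0.2423]
```

View pics/i_wrist.png

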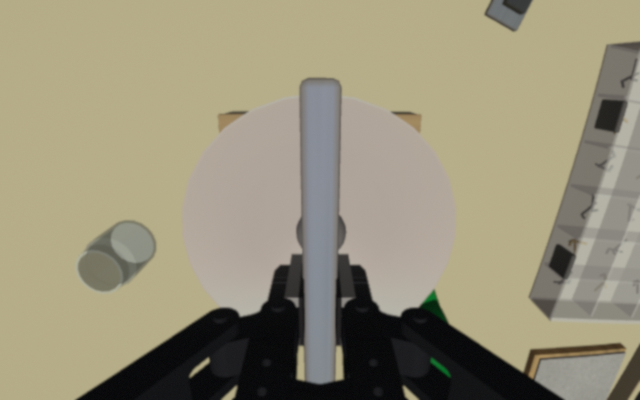

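View pics/i_side.png

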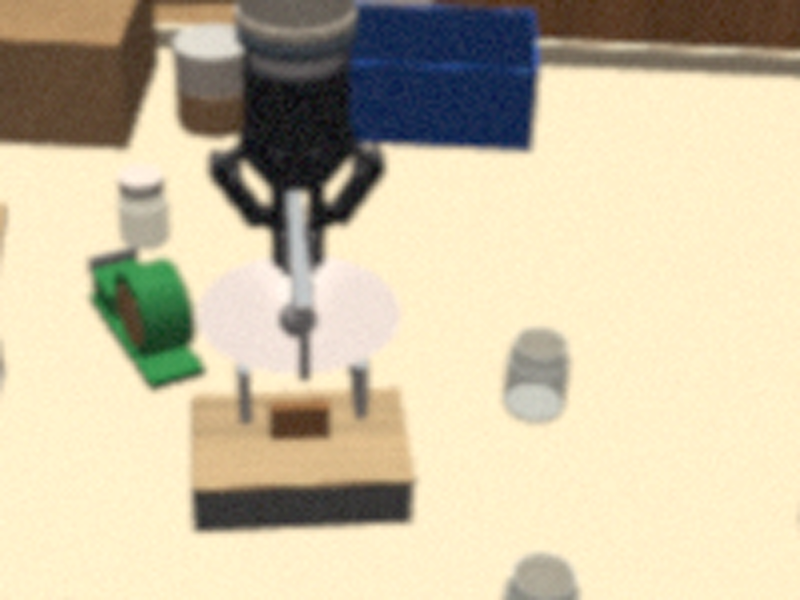

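The bar's near end minus half its length puts the dish centre at (0.546, -0.034), over the board centre, and it is level and still. Last come a ball check and the hand-in.

```bash
python3 - <<'E'
from h import *
r=dict(np.load("i_wrist.npz")); s=dict(np.load("i_side.npz"))
print("ball wrist",px2w(r,[(321,231)],.172)[0].round(4),"side",px2w(s,(np.array([(297,320.)])+.5)/4-.5+[230,90],.170)[0].round(4))
# side check of feet ends' height: project expected foot ends
t=np.radians(-81.7);u=np.array([np.cos(t),np.sin(t)]);n=np.array([-u[1],u[0]])
P=[np.r_[np.array([.546,-.0337])-.055*u+k*.045*n,.11] for k in(-1,1)]
print("expected foot ends zoom px",(((w2px(s,P)-[230,90])+.5)*4-.5).round(0))
hand_in()
E
```

```text
ball wrist [ 0.5468 -0.0319  0.172 ] side [ 0.5468 -0.0327  0.17  ]
expected foot ends zoom px [[360. 421.]
 [245. 426.]]
the job is handed in; nothing more can be done
```

I laid the smaller separator board on the tray, let go of it, and carried the dish by its bar with a quarter turn to hang over the board. The job was handed in at about 32 s on the robot's clock, with the dish still gripped.

**Board:** It lies rib up on the tray, within about 1 mm and 0.2° of the tray's measured position and angle.

**Dish:**
- **Position:** The bar runs straight across the tray's length at -81.7°. The dish is centred over the board to about 1 mm.
- **Height:** From the arm's position, the feet are 6 cm above the board's flat top. In the side view the feet appear within about 5 zoomed pixels (roughly 4 mm) of where that height puts them.
- **Steadiness:** The tool points straight down, the joints were still after a 1 s wait, and the grip held.

**Ball:** It measured within about 2 mm of the dish's middle in both the wrist and side views.

**Other things:** The jars and tape gun look unmoved in the last side picture. I checked them and the stapler by eye only.

**Disagreement:** The first side-view reading of the bar was about 8 mm off in y from the other cameras. I used the wrist view, and the grasp confirmed it.

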